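# Shut the jewelry box and set its push-key lock

## Robot

A 6-joint arm with a two-finger parallel gripper is mounted at the origin on the work surface. World frame = base frame: x ahead of the robot, y to its left, z up, the work surface at z = 0. Lengths are in mm, angles in rad, forces in N, time in s.
With the tool pointing down it reaches from about 325 to 850 mm from the base axis. Payload 4.4 kg.
Tool frame: the origin (TCP) lies midway between the tips of the shut fingers; the grasp point (between the pads) lies 19 mm behind it; x points along the fingers, y is the direction in which the jaws open and shut, and the axes are right-handed (so a half turn about x gives the same grasp; the last joint's range is limited). The gripper opens to 94 mm and grips with 3 to 60 N. Pads are 16 mm wide; open, the fingers measure 119 mm over their backs; the gripper's body (75 mm by 177 mm) begins 78 mm behind the grasp point.
Start: joints at [1.032, 0.207, 1.542, -0, 1.393, -0.15], TCP at [217.447, 532.3, 205.447] pointing down, gripper open.
Joint ranges: [-2.73, 2.73], [-0.86, 2.22], [0.23, 2.46], [-1.11, 4.25], [0.08, 2.63], [-2.82, 2.82]. Speed limits (rad/s): [2.79, 2.79, 3.14, 3.14, 3.14, 3.14].

## Interface

Orientations are given as [roll, pitch, yaw] about the fixed x, y, z axes, in that order (R = Rz(yaw) Ry(pitch) Rx(roll)).
In Python, from workcell import * gives the robot as it stands.
- The arm moves only by the tool servo_tool, never from a script. Its arguments are lists of equal length, an entry for each row: "dr": the turn, a rotation vector about the tool's x, y, z in units of 60 degrees (1.0 is 60 degrees), a list of three; "travel": the shift along the tool's x, y, z in units of 0.4 m (1.0 is 0.4 m), a list of three; "hand": the opening, from 0 (shut) to 1 (fully open). A call has exactly 10 rows; each row is the pose to reach, as a shift and turn from the pose commanded when the call began, along the tool's axes at that moment; what a row does not reach only later rows make up. A row lasts 1/10 s, in which the tool goes at most 50 mm and 8.59 degrees, less where a joint would pass 70% of its speed; a pose out of reach is approached as far as the arm can. A call with a number of a shift or a turn outside -1 to 1 is refused whole. A call with a gripper value outside its range is refused whole. The fingers move at their own pace and stop on an object; the grip force is fixed at half the most. Time passes only in rows, so rows that repeat a pose let the fingers close, or fill a call up. It gives the time, the measured TCP pose, the force and the opening at its end, in the units of the state.
- read_state(): the state, without advancing time (a new reading comes with each control period).
- grab_frame(name): name is "side" or "top"; returns a dict with "image" (384x512x3 uint8, blue, green, red), "fx", "fy", "cx", "cy" (pixels), "R" (3x3) and "t" (3): a world point X has camera coordinates R X + t. Camera axes: x right, y down, z forward; pixel columns grow to the right and rows downward; lengths in mm; the calibration is good to about 2 mm. A picture is of the moment at which its call begins. There is no depth.
- job_done(): hands the job in, once; it reports no verdict.
The state is a dict: "time_s": time; "joint_positions": joint angles; "joint_velocities": joint speeds; "joint_efforts": joint torques, N m; "tool_pos": TCP position; "eef_rot": TCP orientation; "wrist_force": force on the tool from outside, world axes, zero at the start; "torque": the same for the moment, N m; "opening": finger opening in mm.
Only numpy, scipy, OpenCV 4.12 (cv2) and the standard library are available. Lean on these libraries where they do the work, as an engineer would, in place of code of your own. Each camera call takes 0.05 s, during which the arm holds its last target. There are 200 camera calls.

## Task

Shut and lock the jewelry box: push its flip-top lid all the way down, then set the lock by pressing three of its keys fully in, one after the other: first the square key, then the large round key, then the long bar key. The keys stay in once pressed, so press nothing early and leave the small round key out. Only push with the fingers: do not pick anything up or shift the other things on the vanity.

Things in the scene. Friction and masses are not known exactly. Their poses are not given: they have to be found in the camera images.
- jewelry_box: White plastic jewelry box, fixed, 220 mm deep (own x -110 to +110) by 300 mm wide (y). Origin: centre of its underside; x points away from the robot at yaw 0, z up. Front (x -110 to -30): a ledge 55 mm high with four push keys in a row at x = -73, y = -78, -26, 26, 78 mm, their order differing each time. Behind (x -30 to 110): the open chamber, rim 78 mm high, with the flip-top lid
- lid (a joint): Lid angle, rad: 0 = shut, grows as it opens; found at 0.4 to 0.75; its stiff hinge (0.2 N m) keeps it where it is left. A flat white plate 140 mm long, 300 wide, 10 thick, hinged on the box's far (+x) rim, free edge on the robot's side; shut, its top is 88 mm above the vanity. A finger going straight down 70 mm on the robot's side of the hinge pushes it shut with 2 to 4 N
- lid_hinge (a point): Middle of the hinge edge, on the lid's top surface; turns with the lid
- lid_edge (a point): Middle of the lid's free edge, on its top surface, 140 mm from lid_hinge; turns with the lid
- key_square_top (a point): Square key, 25 x 25 mm. Brushed steel; stands 10 mm proud of its black 50 x 44 mm seat plate, travels 6 mm straight down, slides against about 2 N of friction, has no spring and stays where it is pushed (still 4 mm proud when fully in). Site: centre of its top face; z up
- key_square (a joint): Travel of that key in m: 0 = out (as found), 0.006 = fully in
- key_round_top (a point): Large round key, 34 mm across. Brushed steel; stands 10 mm proud of its black 50 x 44 mm seat plate, travels 6 mm straight down, slides against about 2 N of friction, has no spring and stays where it is pushed (still 4 mm proud when fully in). Site: centre of its top face; z up
- key_round (a joint): Travel of that key in m: 0 = out (as found), 0.006 = fully in
- key_bar_top (a point): Long narrow bar key, 42 mm (along the box's x) by 11 mm. Brushed steel; stands 10 mm proud of its black 50 x 44 mm seat plate, travels 6 mm straight down, slides against about 2 N of friction, has no spring and stays where it is pushed (still 4 mm proud when fully in). Site: centre of its top face; z up
- key_bar (a joint): Travel of that key in m: 0 = out (as found), 0.006 = fully in
- key_small_top (a point): Small round key, 14 mm across; not part of the code. Brushed steel; stands 10 mm proud of its black 50 x 44 mm seat plate, travels 6 mm straight down, slides against about 2 N of friction, has no spring and stays where it is pushed (still 4 mm proud when fully in). Site: centre of its top face; z up
- key_small (a joint): Travel of that key in m: 0 = out (as found), 0.006 = fully in
- dropper_bottle: Bystander, loose: small round blue glass bottle with black collar and rubber bulb, 34 mm across, 96 mm tall, standing. Origin: centre of its underside
- kabuki_brush: Bystander, loose: short fat make-up brush standing on its wooden handle, bristles up, up to 44 mm across, 80 mm tall. Origin: centre of its underside
- clip_stand: Bystander, loose: stainless steel stand, round foot 80 mm across, post and a 120 mm cross-bar (along its own y) carrying hair clips, 143 mm tall in all. Origin: centre of its underside
- cream_jar: Bystander, loose: little white jar 30 mm across, 32 mm tall, standing on the left end of the box's key ledge, about 50 mm from the leftmost key's centre. Origin: centre of its underside
- lipstick: Bystander, loose: plain aluminium lipstick tube 21 mm across, 70 mm tall, standing upright to the right of the box. Origin: centre of its underside
- perfume: Bystander, loose: amber flat perfume bottle 36 x 55 mm, 104 mm tall, standing to the left of the box. Origin: centre of its underside
- ring_dish: Bystander, loose: shallow white ring dish 84 mm across, 18 mm high. Origin: centre of its underside

How it is judged:
By the outcome, as a careful person would: the job done as asked, in the order asked, and still so for the second after the job is handed in, with the robot touching nothing.
It also fails if it takes over 40 s, if anything falls off the work surface, if the arm or the gripper's body presses on something with over 40 N, if the wrist force passes 120 N, or if a joint passes its speed limit or range.

## Working session

There is one attempt and no reset: what is moved stays moved. The work goes in short steps, Python scripts to look and compute and a tool call to move; the robot and the scene stay as the last step left them, time stands still between calls to the robot, and variables do not carry over. Pictures are saved under pics/ and viewed, about 8 in all and at most 12, crops included, and the job is handed in when it is done.

Besides the shell and the picture viewer there is one more tool, called as name(argument=value, ...) on one line, values as JSON. servo_tool: Moves the arm, as the interface text tells. Its arguments: {"type":"object","properties":{"dr":{"type":"array"},"travel":{"type":"array"},"hand":{"type":"array"}},"required":["dr","travel","hand"]}

```bash
mkdir -p pics
python3 - <<'E'
from workcell import *
import cv2,pickle
s=read_state();print({k:s[k] for k in('time_s','tool_pos','eef_rot','wrist_force','opening')})
for n in('top','side'):
    f=grab_frame(n);pickle.dump(f,open(n+'.pkl','wb'));cv2.imwrite(f'pics/{n}0.png',f['image']);print(n,f['fx'],f['cx'],f['cy'],f['R'],f['t'])
E
```

```text
{'time_s': 0.0, 'tool_pos': array([217.02661794, 531.58589232, 204.29261218]), 'eef_rot': array([-1.71257875,  1.56852692, -2.10038221]), 'wrist_force': array([ 0.1153312 , -0.46988892,  0.39352538]), 'opening': 93.85337444734974}
top 461.0854956372315 259.5921602791405 190.31293533245605 [[ 0.06608277 -0.99780511 -0.00424515]
 [-0.97395469 -0.06357722 -0.21764696]
 [ 0.21689936  0.0185173  -0.97601833]] [ -12.07897867  541.66692228 1173.68879614]
side 378.30341705643815 261.6104273003954 192.90576554578496 [[ 0.86253141 -0.50597552 -0.00532369]
 [-0.38680039 -0.65251866 -0.65161711]
 [ 0.3262285   0.56409943 -0.75852937]] [-449.03904268  266.80281809  713.55644046]
```

View pics/top0.png

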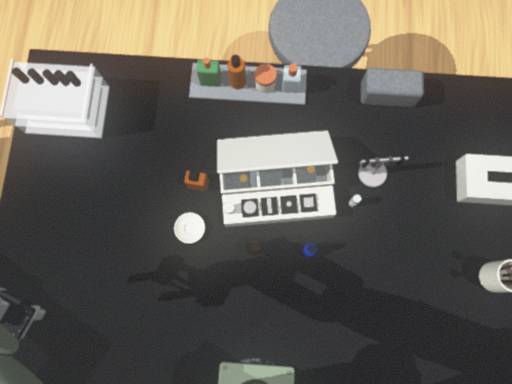

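View pics/side0.png

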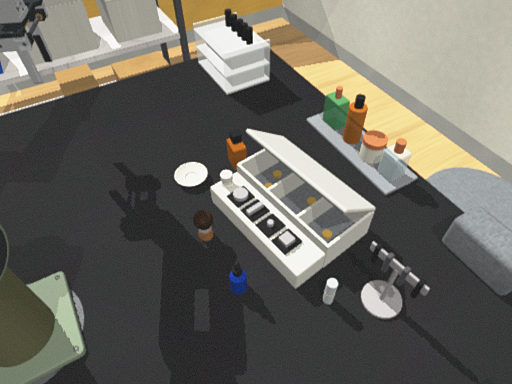

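The top view shows, from left to right: jar (230,208), large round (250,207), bar (269,206), small (289,204), square (308,202). The lid is open behind them, with the brush (254,246) and dropper bottle (310,249) in front of the box. Next I'll measure these.

```bash
cat > h.py <<'E'
import numpy as np,cv2,pickle
def load(n): return pickle.load(open(n+'.pkl','rb'))
def ray(f,u,v):
    d=f['R'].T@np.array([(u-f['cx'])/f['fx'],(v-f['cy'])/f['fy'],1.]); return -f['R'].T@f['t'],d
def plane(f,u,v,z):
    c,d=ray(f,u,v); return c+d*(z-c[2])/d[2]
def tri(f,p,g,q):
    (a,d),(b,e)=ray(f,*p),ray(g,*q); d/=np.linalg.norm(d);e/=np.linalg.norm(e)
    s=np.linalg.lstsq(np.c_[d,-e],b-a,rcond=None)[0]; P=a+d*s[0];Q=b+e*s[1]
    return (P+Q)/2,np.linalg.norm(P-Q)
def proj(f,X):
    c=f['R']@np.asarray(X,float)+f['t']; return f['fx']*c[0]/c[2]+f['cx'],f['fy']*c[1]/c[2]+f['cy']
E
python3 - <<'E'
from h import *
t,s=load('top'),load('side')
a=cv2.resize(t['image'][120:232,205:345],None,fx=5.5,fy=5.3,interpolation=cv2.INTER_CUBIC); cv2.imwrite('pics/tc.png',a)
a=cv2.resize(s['image'][120:290,205:385],None,fx=4,fy=3.5,interpolation=cv2.INTER_CUBIC);cv2.imwrite('pics/sc.png',a)
# seat plates: dark blobs within ledge
g=cv2.cvtColor(t['image'],cv2.COLOR_BGR2GRAY)
roi=g[192:218,238:320]
m=(cv2.resize(roi,None,fx=4,fy=4,interpolation=cv2.INTER_CUBIC)<90).astype(np.uint8)
cs,_=cv2.findContours(m,cv2.RETR_EXTERNAL,cv2.CHAIN_APPROX_NONE)
for c in cs:
    if cv2.contourArea(c)>1200:
        (x,y),wh,an=cv2.minAreaRect(c);u,v=238+(x+.5)/4-.5,192+(y+.5)/4-.5
        print('seat',round(u,1),round(v,1),np.array(wh)/4,an,plane(t,u,v,55).round(1))
E
```

```text
seat 288.6 204.3 [15.93442917 14.36874199] 85.10090637207031 [509.4 -56.2  55. ]
seat 308.1 202.5 [15.85700035 14.61068153] 85.60128784179688 [ 517.6 -107.8   55. ]
```

View pics/tc.png

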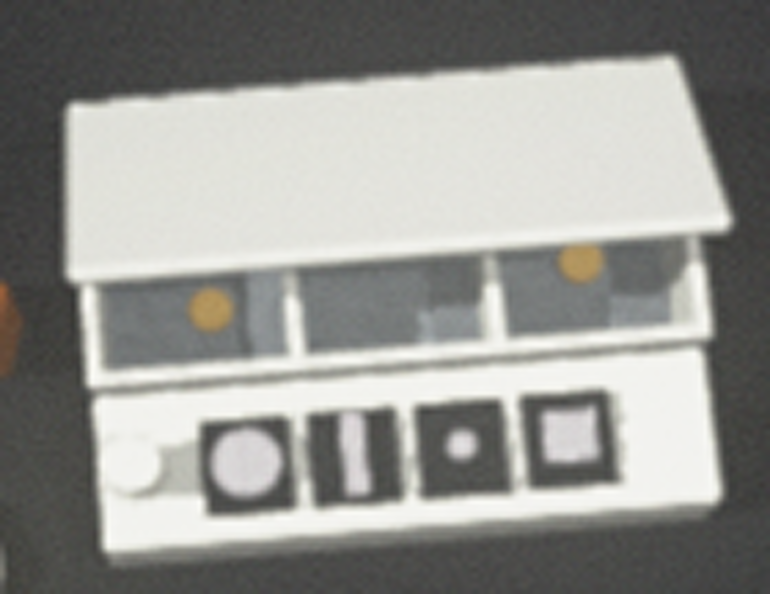

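View pics/sc.png

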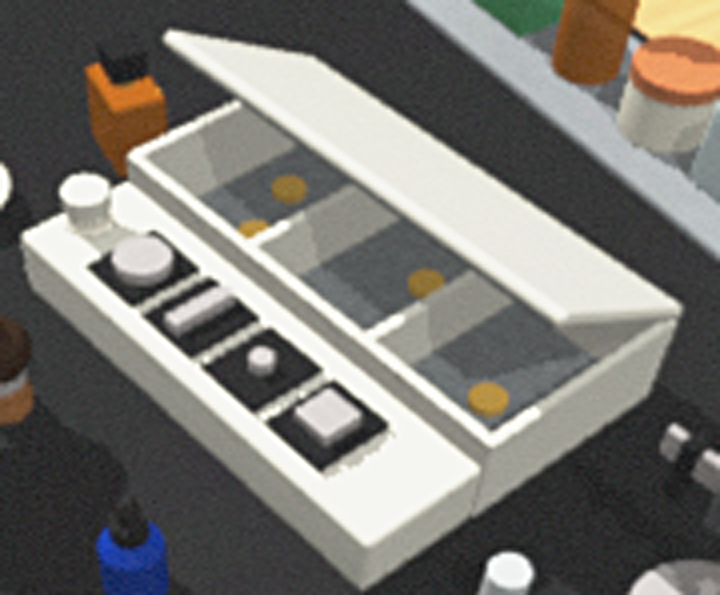

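Both crops show the key order clearly. Key tops in the top crop: round (246,462), bar (354,452), small (461,444), square (570,435). The lid's free edge runs from (70,275) to (730,228). I'll triangulate these.

Run:
```python
from h import *
t,s=load('top'),load('side')
T=lambda x,y:(205+x/5.5-.4,120+y/5.3-.4); S=lambda x,y:(205+x/4-.4,120+y/3.5-.4)
K=[]
for n,p,q in [('round',(246,462),(142,257)),('bar',(354,452),(200,306)),('small',(461,444),(262,355)),('square',(570,435),(328,412)),('lidL',(70,272),(165,33)),('lidR',(730,225),(565,318)),('hingeL',(68,104),(316,58)),('hingeR',(677,57),(678,306)),('jar',(130,462),(86,187))]:
    X,e=tri(t,T(*p),s,S(*q)); z={'jar':87}.get(n,65); print(n,X.round(1),e.round(1),'top',plane(t,*T(*p),z).round(1),'side',plane(s,*S(*q),z).round(1))
    if n in('round','bar','small','square'): K.append((plane(t,*T(*p),65)+plane(s,*S(*q),65))/2)
K=np.array(K);d=np.polyfit([78,26,-26,-78],K[:,:2],1);print(d,'yaw',np.arctan2(-d[0][0],d[0][1]),np.hypot(*d[0]))
yaw=np.arctan2(-d[0][0],d[0][1]);R=np.array([[np.cos(yaw),-np.sin(yaw)],[np.sin(yaw),np.cos(yaw)]])
o=d[1]-R@[-73,0];print('origin',o)
for n,l in [('round',(-73,78)),('bar',(-73,26)),('small',(-73,-26)),('square',(-73,-78)),('lidpt70',(40,0)),('lidpt off',(40,-60)),('fr',(-110,-150)),('fl',(-110,150))]: print(n,(o+R@l).round(1))
m=cv2.inRange(cv2.cvtColor(t['image'],cv2.COLOR_BGR2HSV),(110,120,60),(130,255,255));M=cv2.moments(m,True);print('bottle',plane(t,M['m10']/M['m00'],M['m01']/M['m00'],60))
print('brush',plane(t,254,246,70))
for n,l,z in [('bl',(110,150),88),('br',(110,-150),88),('fr',(-110,-150),55),('fl',(-110,150),55)]:
    u,v=proj(t,[*(o+R@l),z]);print(n,((u-205)*5.5,(v-120)*5.3))
```

```text
round [493.   47.4  69. ] 0.3 top [493.9  47.5  65. ] side [494.3  50.5  65. ]
bar [501.4  -3.9  68.7] 0.5 top [502.3  -3.9  65. ] side [502.5  -1.2  65. ]
small [509.  -54.9  71.4] 1.0 top [509.7 -55.   65. ] side [512. -51.  65.]
square [ 516.9 -106.7   70.9] 0.7 top [ 517.7 -107.1   65. ] side [ 519.6 -103.6   65. ]
lidL [557.9 128.7 167.9] 2.6 top [586.  140.3  65. ] side [613.  239.1  65. ]
lidR [ 601.5 -165.4  168.7] 1.6 top [ 631.7 -180.7   65. ] side [ 668.  -110.3   65. ]
hingeL [670.  146.4  83.6] 2.1 top [675.2 149.   65. ] side [683.3 164.1  65. ]
hingeR [ 709.1 -147.7   91.5] 2.6 top [ 720.2 -151.7   65. ] side [ 726.9 -134.2   65. ]
jar [486.3 101.   89. ] 0.7 top [486.3 101.2  87. ] side [487.3 102.7  87. ]
[[-1.58067407e-01  9.87465581e-01]
 [ 5.06521411e+02 -2.79842782e+01]] yaw 0.15872725742288948 1.0000367886353516
origin [578.60374701 -16.44578204]
round [494.2  49. ]
bar [502.4  -2.3]
small [510.6 -53.7]
square [ 518.9 -105. ]
lidpt70 [618.1 -10.1]
lidpt off [627.6 -69.4]
fr [ 493.7 -181.9]
fl [446.3 114.3]
bottle [ 389.88947227 -113.2983141    60.        ]
brush [391.03272335  27.96687789  70.        ]
bl (np.float64(59.21850492455823), np.float64(108.9912740413904))
br (np.float64(671.4171288509353), np.float64(56.08027084296257))
fr (np.float64(718.5799820147439), np.float64(493.32983538654383))
fl (np.float64(98.75547335522518), np.float64(548.6377116982769))
```

```bash
cat > g.py <<'E'
from workcell import *
import numpy as np,sys
from scipy.spatial.transform import Rotation as Ro
s=read_state();R=Ro.from_euler('xyz',s['eef_rot']).as_matrix();p=np.array(s['tool_pos'])
print(round(s['time_s'],2),p.round(1),'F',np.round(s['wrist_force'],1),s['opening'])
print('axes x y z cols\n',R.round(3))
for a in sys.argv[1:]:
    g=np.array(eval(a),float);print(a,'travel',(R.T@(g-p)/400).round(3),'dist',np.linalg.norm(g-p).round())
E
python3 g.py 420,240,230 618,-10,230
python3 - <<'E'
from h import *
E
```

```text
0.1 [217.1 531.7 204.4] F [-0.1  0.9  0.2] 93.91561143697501
axes x y z cols
 [[-0.001  0.378  0.926]
 [-0.002  0.926 -0.378]
 [-1.    -0.002 -0.   ]]
420,240,230 travel [-0.063 -0.483  0.745] dist 356.0
618,-10,230 travel [-0.063 -0.875  1.44 ] dist 674.0
```

servo_tool(dr=[[-0.05, 0, 0], [-0.1, 0, 0], [-0.16, 0, 0], [-0.22, 0, 0], [-0.28, 0, 0], [-0.34, 0, 0], [-0.4, 0, 0], [-0.46, 0, 0], [-0.52, 0, 0], [-0.52, 0, 0]], travel=[[-0.03, -0.05, 0.08], [-0.06, -0.1, 0.16], [-0.063, -0.15, 0.24], [-0.063, -0.21, 0.32], [-0.063, -0.27, 0.41], [-0.063, -0.33, 0.5], [-0.063, -0.38, 0.58], [-0.063, -0.43, 0.66], [-0.063, -0.483, 0.745], [-0.063, -0.483, 0.745]], hand=[0, 0, 0, 0, 0, 0, 0, 0, 0, 0])

```text
time_s: 1.1
tool_pos: [422.3, 237.3, 230.3]
eef_rot: [-1.533, 1.569, -1.381]
wrist_force: [-0.3, -0.0, 0.6]
opening: 17.2
```

```bash
python3 g.py 618,-10,230
```

```text
1.1 [422.3 237.3 230.3] F [-0.3 -0.   0.6] 17.238116710433367
axes x y z cols
 [[ 0.    -0.151  0.989]
 [-0.002  0.989  0.151]
 [-1.    -0.002  0.   ]]
618,-10,230 travel [ 0.002 -0.685  0.39 ] dist 315.0
```

servo_tool(dr=[[0, 0, 0], [0, 0, 0], [0, 0, 0], [0, 0, 0], [0, 0, 0], [0, 0, 0], [0, 0, 0], [0, 0, 0], [0, 0, 0], [0, 0, 0]], travel=[[0, -0.07, 0.04], [0, -0.15, 0.085], [0, -0.23, 0.13], [0, -0.31, 0.175], [0, -0.39, 0.22], [0, -0.47, 0.265], [0, -0.55, 0.31], [0, -0.62, 0.35], [0, -0.685, 0.39], [0, -0.685, 0.39]], hand=[0, 0, 0, 0, 0, 0, 0, 0, 0, 0])

```text
time_s: 2.1
tool_pos: [618.5, -7.6, 229.6]
eef_rot: [-2.452, 1.57, -2.299]
wrist_force: [-0.3, 0.1, -0.4]
opening: 0.3
```

```bash
python3 g.py 618,-10,150 618,-10,88
```

```text
2.1 [618.5  -7.6 229.6] F [-0.3  0.1 -0.4] 0.2790791927525799
axes x y z cols
 [[-0.    -0.153  0.988]
 [-0.001  0.988  0.153]
 [-1.    -0.    -0.001]]
618,-10,150 travel [ 0.199 -0.006 -0.002] dist 80.0
618,-10,88 travel [ 0.354 -0.005 -0.002] dist 142.0
```

servo_tool(dr=[[0, 0, 0], [0, 0, 0], [0, 0, 0], [0, 0, 0], [0, 0, 0], [0, 0, 0], [0, 0, 0], [0, 0, 0], [0, 0, 0], [0, 0, 0]], travel=[[0.05, 0, 0], [0.1, 0, 0], [0.14, 0, 0], [0.17, 0, 0], [0.195, 0, 0], [0.22, 0, 0], [0.24, 0, 0], [0.26, 0, 0], [0.28, 0, 0], [0.3, 0, 0]], hand=[0, 0, 0, 0, 0, 0, 0, 0, 0, 0])

```text
time_s: 3.1
tool_pos: [617.2, -5.7, 110.4]
eef_rot: [-0.745, 1.57, -0.589]
wrist_force: [-0.2, 0.4, 2.8]
opening: 0.5
```

servo_tool(dr=[[0, 0, 0], [0, 0, 0], [0, 0, 0], [0, 0, 0], [0, 0, 0], [0, 0, 0], [0, 0, 0], [0, 0, 0], [0, 0, 0], [0, 0, 0]], travel=[[0.015, 0, 0], [0.025, 0, 0], [0.035, 0, 0], [0.042, 0, 0], [0.047, 0, 0], [0.051, 0, 0], [0.055, 0, 0], [0.057, 0, 0], [0.057, 0, 0], [0.057, 0, 0]], hand=[0, 0, 0, 0, 0, 0, 0, 0, 0, 0])

```text
time_s: 4.1
tool_pos: [617.2, -5.5, 88.3]
eef_rot: [-0.588, 1.571, -0.432]
wrist_force: [-2.4, -0.8, 4.1]
opening: 0.3
```

```bash
python3 g.py
```

```text
4.1 [617.2  -5.5  88.3] F [-2.4 -0.8  4.1] 0.33699371415548557
axes x y z cols
 [[ 0.    -0.156  0.988]
 [-0.     0.988  0.156]
 [-1.    -0.     0.   ]]
```

servo_tool(dr=[[0, 0, 0], [0, 0, 0], [0, 0, 0], [0, 0, 0], [0, 0, 0], [0, 0, 0], [0, 0, 0], [0, 0, 0], [0, 0, 0], [0, 0, 0]], travel=[[0.001, 0, 0], [0.002, 0, 0], [0.003, 0, 0], [0.004, 0, 0], [0.005, 0, 0], [0.005, 0, 0], [0.005, 0, 0], [0.005, 0, 0], [0.005, 0, 0], [0.005, 0, 0]], hand=[0, 0, 0, 0, 0, 0, 0, 0, 0, 0])

```text
time_s: 5.1
tool_pos: [617.2, -5.5, 88.2]
eef_rot: [-0.744, 1.57, -0.587]
wrist_force: [-6.0, 0.6, 13.7]
opening: 0.5
```

servo_tool(dr=[[0, 0, 0], [0, 0, 0], [0, 0, 0], [0, 0, 0], [0, 0, 0], [0, 0, 0], [0, 0, 0], [0, 0, 0], [0, 0, 0], [0, 0, 0]], travel=[[-0.05, 0, 0], [-0.09, 0, 0], [-0.09, -0.04, -0.06], [-0.09, -0.08, -0.11], [-0.09, -0.12, -0.16], [-0.09, -0.16, -0.21], [-0.09, -0.19, -0.26], [-0.09, -0.208, -0.283], [-0.09, -0.208, -0.283], [-0.09, -0.208, -0.283]], hand=[0, 0, 0, 0, 0, 0, 0, 0, 0, 0])

```text
time_s: 6.1
tool_pos: [519.1, -105.3, 122.2]
eef_rot: [-0.068, 1.569, 0.088]
wrist_force: [-0.6, 0.0, -0.1]
opening: 0.3
```

```bash
python3 g.py 518.5,-105.3,75
python3 - <<'E'
from workcell import *
import cv2,numpy as np,pickle
o=[]
for n,y,x in(('top',120,205),('side',130,205)):
    f=grab_frame(n);pickle.dump(f,open(n+'1.pkl','wb'));o.append(cv2.resize(f['image'][y:y+145,x:x+190],None,fx=4,fy=4,interpolation=cv2.INTER_CUBIC))
    cv2.imwrite(f'pics/{n}1.png',o[-1])
E
```

```text
6.1 [ 519.1 -105.3  122.2] F [-0.6  0.  -0.1] 0.28251393397751556
axes x y z cols
 [[ 0.001 -0.156  0.988]
 [ 0.     0.988  0.156]
 [-1.    -0.     0.001]]
518.5,-105.3,75 travel [ 0.118  0.    -0.002] dist 47.0
```

View pics/side1.png

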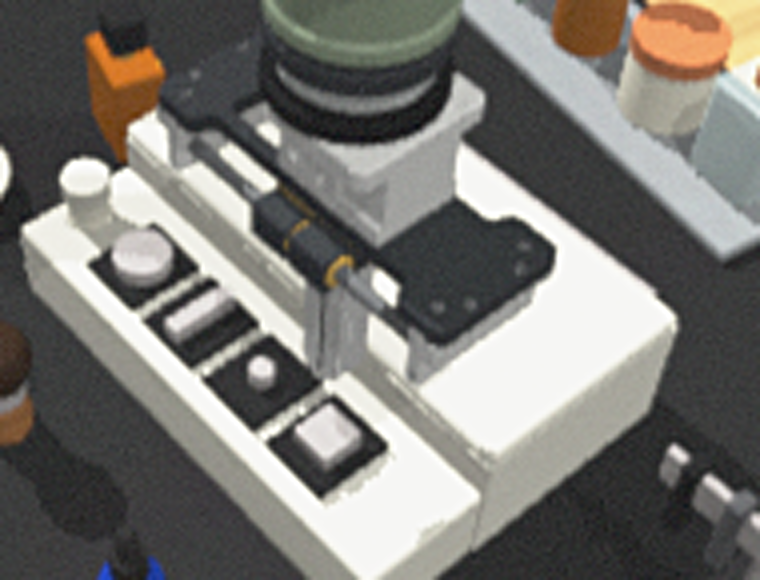

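View pics/top1.png

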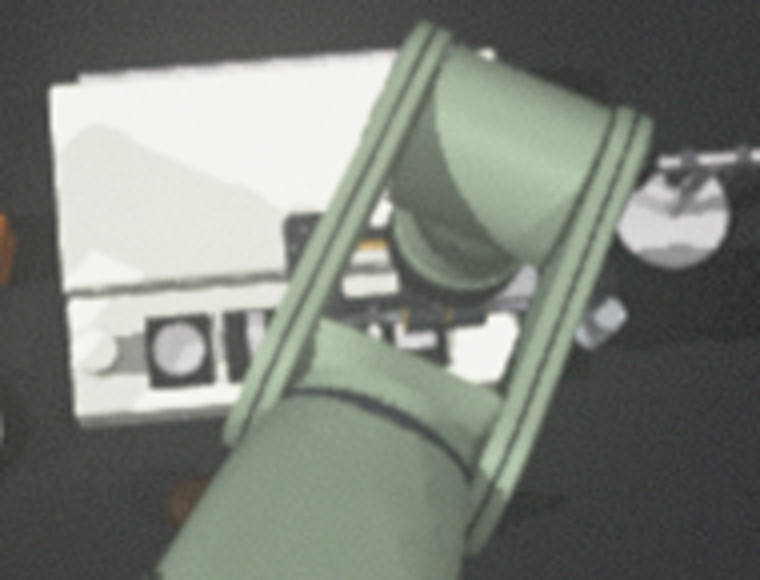

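The side view shows the lid shut, all four keys still proud, and the shut fingertips at about (338,368) in the crop, above and behind the square key (328,430). I'll check the tip against the calibration.

Run:
```python
from h import *
s=load('side')
print(proj(s,[519.1,-105.3,122.2])); print(plane(s,205+338/4-.4,130+366/4-.4,122.2))
for dy in(-12.5,12.5):
  for dx in(-8,8):
    p=[519.1+dx*.988-dy*.156,-105.3+dy*.988+dx*.156,122.2];u,v=proj(s,p);print(dx,dy,(u-205)*4,(v-130)*4)
```

```text
(np.float64(288.181219489563), np.float64(221.4268878987361))
[ 521.0544516  -105.54766304  122.2       ]
-8 -12.5 337.80236663332244 390.6775847835685
8 -12.5 362.5225010314741 373.32293230697815
-8 12.5 303.17477548568195 358.1554297409548
8 12.5 327.77923246188743 341.3858957358756
```

servo_tool(dr=[[0, 0, 0], [0, 0, 0], [0, 0, 0], [0, 0, 0], [0, 0, 0], [0, 0, 0], [0, 0, 0], [0, 0, 0], [0, 0, 0], [0, 0, 0]], travel=[[0.05, 0, 0], [0.09, 0, 0], [0.12, 0, 0], [0.135, 0, 0], [0.142, 0, 0], [0.147, 0, 0], [0.152, 0, 0], [0.156, 0, 0], [0.159, 0, 0], [0.161, 0, 0]], hand=[0, 0, 0, 0, 0, 0, 0, 0, 0, 0])

```text
time_s: 7.2
tool_pos: [518.6, -104.7, 64.7]
eef_rot: [2.423, 1.569, 2.58]
wrist_force: [-17.4, 7.7, 45.8]
opening: 0.6
```

servo_tool(dr=[[0, 0, 0], [0, 0, 0], [0, 0, 0], [0, 0, 0], [0, 0, 0], [0, 0, 0], [0, 0, 0], [0, 0, 0], [0, 0, 0], [0, 0, 0]], travel=[[0, 0, 0], [0.001, 0, 0], [0.002, 0, 0], [0.003, 0, 0], [0.003, 0, 0], [0.003, 0, 0], [0.003, 0, 0], [0.003, 0, 0], [0.003, 0, 0], [0.003, 0, 0]], hand=[0, 0, 0, 0, 0, 0, 0, 0, 0, 0])

```text
time_s: 8.2
tool_pos: [518.7, -104.7, 64.7]
eef_rot: [2.463, 1.569, 2.621]
wrist_force: [-19.5, 7.5, 48.0]
opening: 0.7
```

Run:
```python
from workcell import *
import cv2,numpy as np,pickle
s=read_state();print(s['torque'],s['wrist_force'],s['tool_pos'])
f=grab_frame('side');pickle.dump(f,open('side2.pkl','wb'));cv2.imwrite('pics/side2.png',cv2.resize(f['image'][130:275,205:395],None,fx=4,fy=4,interpolation=cv2.INTER_CUBIC))
```

```text
[ 1.57583804  3.9316786  -0.0094585 ] [-19.48852652   7.48762862  48.00203205] [ 518.66237148 -104.68997937   64.65749256]
```

View pics/side2.png

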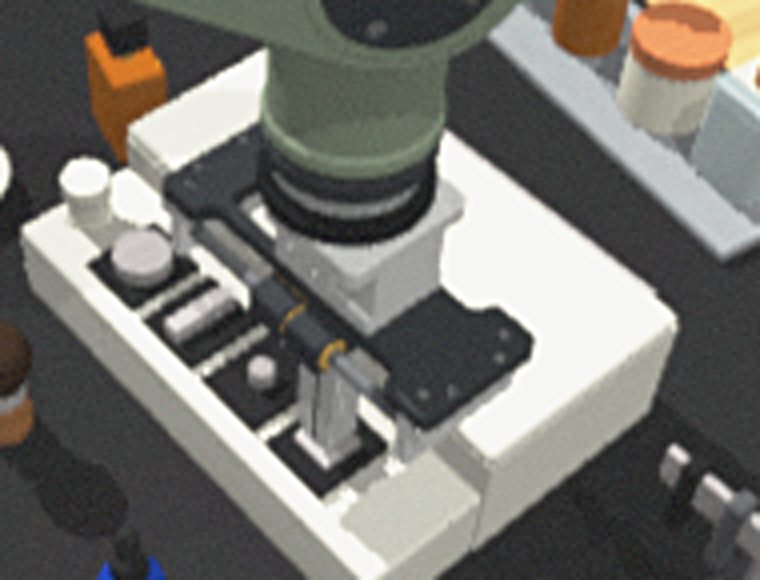

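The fingers sit on the square key, but the tip stopped at z≈64.7 with about 48 N. I'll lift off and check whether the key moved.

servo_tool(dr=[[0, 0, 0], [0, 0, 0], [0, 0, 0], [0, 0, 0], [0, 0, 0], [0, 0, 0], [0, 0, 0], [0, 0, 0], [0, 0, 0], [0, 0, 0]], travel=[[-0.01, 0, 0], [-0.02, 0, 0], [-0.05, 0, 0], [-0.09, 0, 0], [-0.13, 0, 0], [-0.164, 0, 0], [-0.164, 0, 0], [-0.164, 0, 0], [-0.164, 0, 0], [-0.164, 0, 0]], hand=[0, 0, 0, 0, 0, 0, 0, 0, 0, 0])

```text
time_s: 9.25
tool_pos: [517.5, -105.1, 120.8]
eef_rot: [2.639, 1.569, 2.796]
wrist_force: [-0.3, -0.6, -0.3]
opening: 0.2
```

```bash
python3 g.py
python3 - <<'E'
from workcell import *
from h import *
f=grab_frame('side');pickle.dump(f,open('side3.pkl','wb'))
c=lambda i:cv2.resize(i[215:260,255:315],None,fx=6.6,fy=6.6,interpolation=cv2.INTER_CUBIC)
cv2.imwrite('pics/cmp.png',np.hstack([c(load('side1')['image']),c(f['image'])]))
E
```

```text
9.25 [ 517.5 -105.1  120.8] F [-0.3 -0.6 -0.3] 0.22745565806268866
axes x y z cols
 [[-0.002 -0.156  0.988]
 [ 0.001  0.988  0.156]
 [-1.     0.001 -0.002]]
```

View pics/cmp.png

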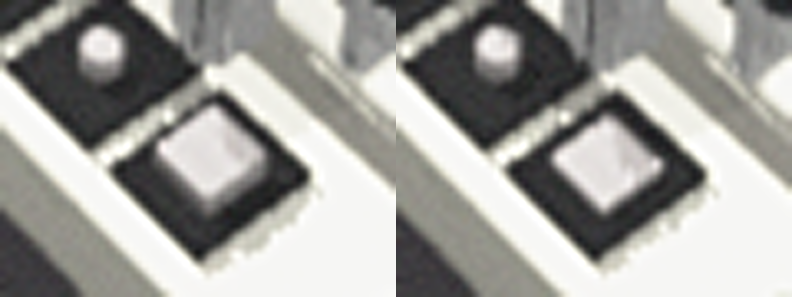

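The comparison shows the square key went fully in: its sides have gone, and the small key is unchanged. So the key stop is at z≈64.7 because the seat plate adds height. Next is the large round key, 156 mm along the box's +y.

servo_tool(dr=[[0, 0, 0], [0, 0, 0], [0, 0, 0], [0, 0, 0], [0, 0, 0], [0, 0, 0], [0, 0, 0], [0, 0, 0], [0, 0, 0], [0, 0, 0]], travel=[[0, 0.05, 0], [0, 0.11, 0], [0, 0.17, 0], [0, 0.23, 0], [0, 0.29, 0], [0, 0.34, 0], [0, 0.37, 0], [0, 0.388, 0], [0, 0.388, 0], [0, 0.388, 0]], hand=[0, 0, 0, 0, 0, 0, 0, 0, 0, 0])

```text
time_s: 10.3
tool_pos: [494.3, 47.4, 121.8]
eef_rot: [-1.657, 1.57, -1.5]
wrist_force: [0.3, 0.6, 0.6]
opening: 0.8
```

```bash
python3 g.py 493.8,48,64.7
```

```text
10.3 [494.3  47.4 121.8] F [0.3 0.6 0.6] 0.7585594797326405
axes x y z cols
 [[ 0.    -0.156  0.988]
 [-0.     0.988  0.156]
 [-1.    -0.    -0.   ]]
493.8,48,64.7 travel [ 0.143  0.002 -0.001] dist 57.0
```

servo_tool(dr=[[0, 0, 0], [0, 0, 0], [0, 0, 0], [0, 0, 0], [0, 0, 0], [0, 0, 0], [0, 0, 0], [0, 0, 0], [0, 0, 0], [0, 0, 0]], travel=[[0.04, 0, 0], [0.08, 0, 0], [0.11, 0, 0], [0.122, 0, 0], [0.129, 0, 0], [0.135, 0, 0], [0.141, 0, 0], [0.146, 0, 0], [0.149, 0, 0], [0.149, 0, 0]], hand=[0, 0, 0, 0, 0, 0, 0, 0, 0, 0])

```text
time_s: 11.3
tool_pos: [494.7, 47.7, 65.1]
eef_rot: [-1.023, 1.57, -0.866]
wrist_force: [-6.3, -0.4, 16.6]
opening: 0.4
```

servo_tool(dr=[[0, 0, 0], [0, 0, 0], [0, 0, 0], [0, 0, 0], [0, 0, 0], [0, 0, 0], [0, 0, 0], [0, 0, 0], [0, 0, 0], [0, 0, 0]], travel=[[-0.02, 0, 0], [-0.06, 0, 0], [-0.1, 0, 0], [-0.149, 0, 0], [-0.149, -0.04, 0], [-0.149, -0.08, 0], [-0.149, -0.11, 0], [-0.149, -0.13, 0], [-0.149, -0.13, 0], [-0.149, -0.13, 0]], hand=[0, 0, 0, 0, 0, 0, 0, 0, 0, 0])

```text
time_s: 12.3
tool_pos: [502.0, -3.3, 121.6]
eef_rot: [2.127, 1.57, 2.284]
wrist_force: [0.1, 0.3, 1.0]
opening: -0.2
```

```bash
python3 g.py 502,-3.2,64.7;  python3 - <<'E'
from workcell import *
from h import *
f=grab_frame('side');pickle.dump(f,open('side4.pkl','wb'))
c=lambda i:cv2.resize(i[170:260,215:315],None,fx=3.9,fy=3.9,interpolation=cv2.INTER_CUBIC)
cv2.imwrite('pics/cmp2.png',np.hstack([c(load('side1')['image']),c(f['image'])]))
E
```

```text
12.3 [502.   -3.3 121.6] F [0.1 0.3 1. ] -0.18590430982144832
axes x y z cols
 [[-0.    -0.156  0.988]
 [ 0.     0.988  0.156]
 [-1.     0.001 -0.   ]]
502,-3.2,64.7 travel [0.142 0.    0.   ] dist 57.0
```

View pics/cmp2.png

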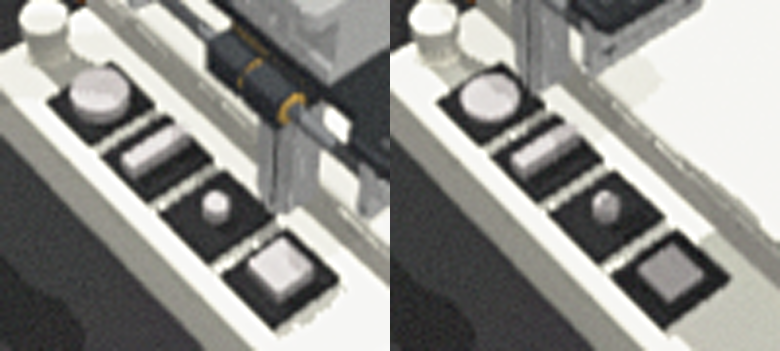

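The right half of the picture shows the round and square keys in, the bar and small keys still out, and the jar in place. Now the bar key.

servo_tool(dr=[[0, 0, 0], [0, 0, 0], [0, 0, 0], [0, 0, 0], [0, 0, 0], [0, 0, 0], [0, 0, 0], [0, 0, 0], [0, 0, 0], [0, 0, 0]], travel=[[0.04, 0, 0], [0.08, 0, 0], [0.11, 0, 0], [0.122, 0, 0], [0.129, 0, 0], [0.135, 0, 0], [0.141, 0, 0], [0.146, 0, 0], [0.149, 0, 0], [0.149, 0, 0]], hand=[0, 0, 0, 0, 0, 0, 0, 0, 0, 0])

```text
time_s: 13.35
tool_pos: [502.8, -3.4, 65.1]
eef_rot: [-0.292, 1.57, -0.135]
wrist_force: [-6.5, 1.8, 16.6]
opening: 0.4
```

servo_tool(dr=[[0, 0, 0], [0, 0, 0], [0, 0, 0], [0, 0, 0], [0, 0, 0], [0, 0, 0], [0, 0, 0], [0, 0, 0], [0, 0, 0], [0, 0, 0]], travel=[[-0.02, 0, 0], [-0.06, 0, 0], [-0.1, 0, 0], [-0.16, 0, 0], [-0.22, 0, 0], [-0.28, 0, 0], [-0.34, 0, 0], [-0.4, 0, 0], [-0.4, 0, 0], [-0.4, 0, 0]], hand=[0, 0, 0, 0, 0, 0, 0, 0, 0, 0])

```text
time_s: 14.35
tool_pos: [502.5, -3.5, 222.2]
eef_rot: [-0.358, 1.569, -0.201]
wrist_force: [-0.3, 0.4, -0.7]
opening: 0.6
```

```bash
python3 g.py;  python3 - <<'E'
from workcell import *
from h import *
f=grab_frame('side');pickle.dump(f,open('side5.pkl','wb'))
cv2.imwrite('pics/end.png',cv2.resize(f['image'][100:320,160:440],None,fx=2.7,fy=2.7,interpolation=cv2.INTER_CUBIC))
E
```

```text
14.35 [502.5  -3.5 222.2] F [-0.3  0.4 -0.7] 0.5798814585367539
axes x y z cols
 [[ 0.001 -0.156  0.988]
 [-0.     0.988  0.156]
 [-1.    -0.     0.001]]
```

View pics/end.png

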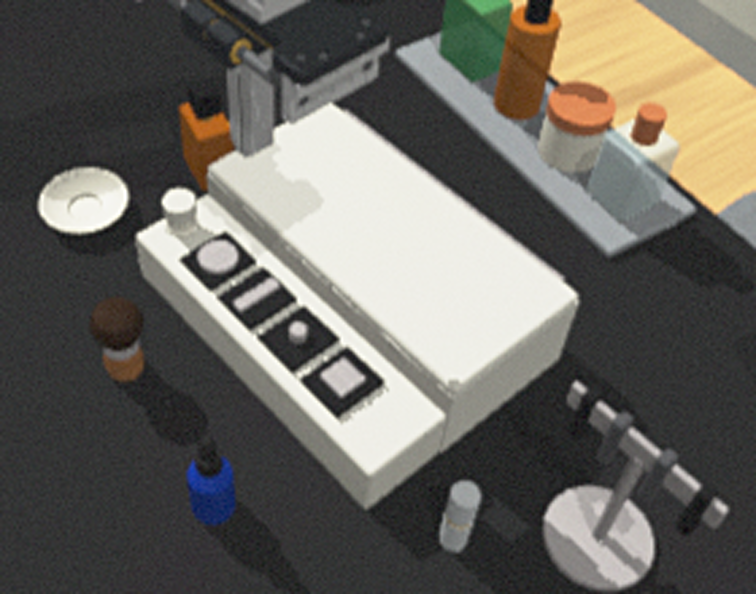

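The final view shows the lid shut. The round (218,257), bar (257,293) and square (343,377) keys are in, the small key (298,331) is still proud, and the bystanders are standing where they were.

```bash
python3 -c "
from workcell import *
print(job_done())"
```

```text
the job is handed in; nothing more can be done
None
```

The jewelry box is shut and locked, and I've handed the job in. I pushed the lid down, then pressed the square, large round and bar keys in that order, each to its hard stop. This took about 14.4 s on the robot's clock.

**Last checks:**
- **Lid:** it stopped firm with the fingertips at z = 88.2 mm, against 88 mm expected, and it looks fully shut in the final picture.
- **Keys:** the final picture shows the three code keys in and the small round key still out.
- **Other things on the vanity:** everything was standing where it had been, and the arm was clear of everything at 222 mm.

**Height mismatch:** the keys bottomed out at about z = 65 mm, not the 59 mm I had assumed, because the seat plates stand about 6 mm above the ledge. I had already started the square key by then, so its press reached 48 N through the fingertips. The moment readings matched contact at the fingertips only, not the gripper's body. The other two keys took about 17 N each.

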